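# Flip the hex key and tighten the lamp clamp

## Task

The red hex key has been left with its long arm in the clamp screw of the stand that holds the brass lamp tube. Draw it out and flip it round, so that its short arm goes deep into that same screw and the long arm sticks out level to the robot's right. Then press the long arm down until the stiff screw comes up against its stop, leave the key in the screw, and do not touch the other stand.

Things in the scene. Friction and masses are not known exactly. Their poses are not given: they have to be found in the camera images.
- hex_key: Red L-shaped key, bar 20 mm thick, 0.45 kg. Origin: elbow, on the bar's centreline; +x along the long arm (170 mm to its tip), +y along the short (80 mm). Starts level, z up, at height 148.5, long arm's last 17-23 mm in the brass stand's screw, short arm to the robot's left. Elbow end lies on a black rest (under the first 15 mm of long arm). Grip the long arm from above 60-100 mm from the elbow.
- socket_mouth (a point): Centre of the screw's oblong socket mouth on the brass-tube stand (blue), 150 mm up. +x points level into the socket, away from the robot; z up. Head 42 wide; narrows from 40 wide, 35 high to 28 wide, 23 high at 10 deep; bottom at 46. A released key sags 13 degrees in it. Block 50 wide starts 58 behind, lamp 270 tall; key rest 138-175 in front, 15 right to 65 left of the axis, top at 138.5.
- clamp_screw (a joint): Turn of the clamp screw in rad about the socket's +x: 0 at the start, it grows clockwise as the robot sees it (a lever to the right goes down) to a firm stop at 0.35. It is stiff, about 1.2 N m (8 N pressed down 120 mm out along the long arm), and stays where it is left. With the turning play the long arm goes about 35 degrees down in all, its point 120 mm out by some 75 mm.
- black_stand: The other stand, to be left alone: the same make and size, blue, but with a black tube, and with no key in its screw. Origin on the table right below its own socket mouth, x pointing into that socket, z up.
Mind the look-alikes: they are no part of the job. Several things have the shape of the hex_key; the one meant has the colours described above.

How it is judged:
By the outcome, as a careful person would: the job done as asked, in the order asked, and still so for the second after the job is handed in, with the robot touching nothing.
It also fails if it takes over 48 s, if anything falls off the work surface, if the arm or the gripper's body presses on something with over 40 N, if the wrist force passes 120 N, or if a joint passes its speed limit or range.

## Robot

A 7-joint arm with a two-finger parallel gripper is mounted at the origin on the work surface. World frame = base frame: x ahead of the robot, y to its left, z up, the work surface at z = 0. Lengths are in m, angles in rad, forces in N, time in s.
With the tool pointing down it reaches from about 0.4 to 0.875 m from the base axis. Payload 19.3 kg.
Tool frame: the origin (TCP) lies midway between the tips of the shut fingers; the grasp point (between the pads) lies 19 mm behind it (bot.pinch_z is the distance from the TCP to the grasp point, in m); z points along the fingers, y is the direction in which the jaws open and shut (so a half turn about z gives the same grasp; the last joint's range is limited). The gripper opens to 85 mm and grips with 20 to 120 N. Pads are 22 mm wide; open, the fingers measure 114 mm over their backs; the gripper's body (76 mm by 85 mm) begins 54 mm behind the grasp point. The pads swing forward as they close: fully open they stand 13 mm farther back than shut.
Start: joints at [-0.07, 0.521, -0.036, 1.599, 0.021, 1.021, -0.113], TCP at [0.625, -0, 0.201] pointing down, gripper open.
Joint ranges: [-2.91, 2.91], [-0.3, 2.13], [-1.5, 1.42], [0.17, 2.43], [-1.26, 4.41], [0.16, 1.93], [-2.52, 2.52]. Speed limits (rad/s): [1.89, 1.89, 2.39, 2.39, 3.01, 3.01, 3.01].

## Interface

Orientations are given as [roll, pitch, yaw] about the fixed x, y, z axes, in that order (R = Rz(yaw) Ry(pitch) Rx(roll)).
In Python, from workcell import bot gives the robot as it stands. The module is installed in compiled form; this text tells all that it offers.
- The arm moves only by the tool move_arm, never from a script. Its argument "moves" is text: rows parted by semicolons, each of 4 numbers parted by spaces: the shift along the tool's x, y, z in mm, then the turn about the tool's z in rad. In form: dx dy dz yaw; .... A call has exactly 10 rows; each row is the pose to reach, as a shift and turn from the pose commanded when the call began, along the tool's axes at that moment; what a row does not reach only later rows make up. A row lasts 1/12 s, in which the tool goes at most 41.7 mm and 7.16 degrees, less where a joint would pass 70% of its speed; a pose out of reach is approached as far as the arm can. A call with a gripper value outside its range is refused whole. "grip" is the opening, from 0 (shut) to 1 (fully open), set as the call begins (left out, the last holds). The fingers move at their own pace and stop on an object; "grip_force" is the grip in N (left out, the last holds). Time passes only in rows, so rows that repeat a pose let the fingers close, or fill a call up. It gives the time, the measured TCP pose, the force and the opening at its end, in the units of the state.
- bot.observe(): the state, without advancing time (a new reading comes with each control period).
- bot.grab_frame(name): name is "scene" or "side" or "wrist"; returns a dict with "frame" (384x512x3 uint8, red, green, blue), "z_map" (384x512 float32, m along the optical axis (not along the pixel's ray), 0 where there is no reading), "K" (3x3 intrinsics, pixels), "eye" and "attitude" of the camera in the world. Camera axes: x right, y up, looking along -z (the intrinsics and any distortion apply to the point x, -y, -z); pixel columns grow to the right and rows downward; lengths in m; the calibration is good to about 2 mm. A picture is of the moment at which its call begins.
- bot.job_done(): hands the job in, once; it reports no verdict.
Trained networks look in a picture, given as the dict that the camera call returned (one of the last four; its "shot" number tells which), for a name from the list of things; names that differ only in an ending like _2 or _b are one class to them, and where a whole thing is asked for, a point or a joint stands for the part that bears it (a point fixed in the world has none). Each returns a list of dicts, best first, with "conf" (0 to 1); they miss things now and then, are a little off and sometimes report something else, mostly with a low value. They report only what shows in the picture. A call takes as long as a camera call. They do not tell look-alikes from the thing itself.
- bot.search_frame(picture, label): "at" ([column, row] in pixels, amid what is visible of it).
- bot.pinpoint(picture, label): "at" ([column, row] in pixels: a listed point, or the origin of a listed thing).
The state is a dict: "clock": time; "qpos": joint angles; "qd": joint speeds; "joint_efforts": joint torques, N m; "position": TCP position; "tool_rot": TCP orientation; "force": force on the tool from outside, world axes, zero at the start; "moment": the same for the moment, N m; "grip_width": finger opening in m.
Only numpy, scipy, OpenCV 4.12 (cv2) and the standard library are available. Lean on these libraries where they do the work, as an engineer would, in place of code of your own. Each camera call takes 0.05 s, during which the arm holds its last target. There are 200 camera calls.

## Working session

There is one attempt and no reset: what is moved stays moved. The work goes in short steps, Python scripts to look and compute and a tool call to move; the robot and the scene stay as the last step left them, time stands still between calls to the robot, and variables do not carry over. Pictures are saved under pics/ and viewed, about 8 in all and at most 12, crops included, and the job is handed in when it is done.

Besides the shell and the picture viewer there is one more tool, called after "Request:" by a JSON object that holds its "method" and its "body". move_arm: Moves the arm, as the interface text tells. Its arguments: {"type":"object","properties":{"moves":{"type":"string"},"grip":{"type":"number"},"grip_force":{"type":"number"}},"required":["moves"]}

```bash
mkdir -p pics; cat > h.py <<'E'
import numpy as np, cv2
from workcell import bot
def world(p,c,r,z=None):
    K=p["K"];z=p["z_map"][int(r),int(c)] if z is None else z
    v=np.array([(c-K[0,2])/K[0,0]*z,-(r-K[1,2])/K[1,1]*z,-z])
    return np.array(p["eye"])+A(p)@v
def A(p):
    a=np.array(p["attitude"])
    if a.shape==(3,3): return a
    from scipy.spatial.transform import Rotation as R
    return R.from_euler("xyz",a).as_matrix()
def cloud(p):
    K=p["K"];z=p["z_map"];r,c=np.indices(z.shape)
    v=np.stack([(c-K[0,2])/K[0,0]*z,-(r-K[1,2])/K[1,1]*z,-z],-1)
    return v@A(p).T+np.array(p["eye"])
def save(p,n): cv2.imwrite("pics/"+n+".png",p["frame"][:,:,::-1])
E
python3 - <<'E'
from h import *
s=bot.observe();print(s)
ims=[]
for n in ("scene","side","wrist"):
    p=bot.grab_frame(n);print(n,p["eye"],p["attitude"],p["K"].tolist() if hasattr(p["K"],'tolist') else p["K"],[k for k in p])
    ims.append(p["frame"])
    np.savez("p_"+n,**{k:p[k] for k in("frame","z_map","K","eye","attitude")})
    for l in("hex_key","socket_mouth","black_stand"):
        for d in bot.pinpoint(p,l)[:4]:
            c,r=d["at"];print(l,np.round(d["at"],1),round(d["conf"],2),world(p,c,r).round(4))
cv2.imwrite("pics/a.png",cv2.resize(np.hstack(ims[:2]),(800,300))[:,:,::-1]); cv2.imwrite("pics/w.png",ims[2][:,:,::-1])
E
```

```text
{'clock': 0.0, 'qpos': array([-0.07021054,  0.52201555, -0.0363656 ,  1.60000197,  0.02123824,
        1.02106391, -0.11278542]), 'qd': array([-2.00037610e-04, -1.32889344e-03,  5.72127284e-04, -4.77310354e-04,
        9.28709015e-04,  5.32259772e-04, -2.65159591e-05]), 'joint_efforts': array([-4.24098413e-03, -9.27110124e+01,  1.97758444e+00, -3.69928443e+01,
        1.76317629e-02,  8.19846697e-03, -6.58496788e-05]), 'position': array([ 6.24641232e-01, -2.02094963e-05,  2.00426526e-01]), 'tool_rot': array([-3.14049390e+00,  9.08055533e-05,  1.57086453e+00]), 'force': array([ 0.60031242, -1.3342315 , -0.67087489]), 'moment': array([ 0.01319917,  0.02597587, -0.02422479]), 'grip_width': 0.08518002791647446}
scene [ 1.19914857 -0.24864332  0.85085998] [0.85401729 0.00607903 1.21155233] [[450.114697302701, 0.0, 254.6541751487209], [0.0, 450.114697302701, 185.32566992289108], [0.0, 0.0, 1.0]] ['frame', 'z_map', 'K', 'eye', 'attitude', 'shot']
hex_key [307.6 180. ] 0.92 [0.4809 0.1507 0.1586]
hex_key [316.1 154.3] 0.56 [0.2337 0.3092 0.0171]
socket_mouth [343.2 223.9] 0.95 [0.6447 0.1541 0.1664]
black_stand [186.5 313.5] 0.96 [ 0.7353 -0.207   0.1613]
side [0.29585122 0.95644888 0.78310495] [ 0.93934996 -0.01779221 -2.9605687 ] [[456.0936860910795, 0.0, 252.8881896010511], [0.0, 456.0936860910795, 199.92869721211903], [0.0, 0.0, 1.0]] ['frame', 'z_map', 'K', 'eye', 'attitude', 'shot']
hex_key [233.8 214.5] 0.94 [0.4713 0.1727 0.1552]
hex_key [333.1 327.6] 0.86 [0.2287 0.3326 0.0212]
socket_mouth [169.  209.6] 0.59 [0.6186 0.1833 0.1541]
black_stand [210.7 174.6] 0.9 [ 0.6217 -0.1798  0.017 ]
wrist [0.62563609 0.07351323 0.37301907] [-2.94083330e-01 -1.90414691e-04  5.94447273e-04] [[313.42121720854004, 0.0, 257.0107397632897], [0.0, 313.42121720854004, 189.85905884916127], [0.0, 0.0, 1.0]] ['frame', 'z_map', 'K', 'eye', 'attitude', 'shot']
black_stand [257.5 301.7] 0.86 [ 0.6265 -0.1875  0.0201]
```

View pics/a.png

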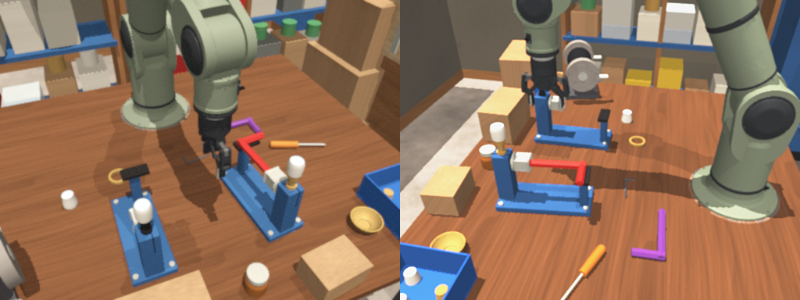

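```bash
python3 - <<'E'
from h import *
for n in("scene","side"):
    p=dict(np.load(f"p_{n}.npz"));W=cloud(p);f=p["frame"].astype(int)
    red=(f[...,0]>110)&(f[...,1]<70)&(f[...,2]<70)&(p["z_map"]>0)&(W[...,2]>.1)
    P=W[red];print(n,len(P),P.min(0).round(3),P.max(0).round(3))
    t=P[P[:,2]>.153]; 
    la=t[(t[:,0]>np.percentile(t[:,0],40))]
    vx=t[:,0]
    # centreline of long arm by x bins
    for a in np.arange(.44,.66,.02):
        q=t[(vx>=a)&(vx<a+.02)]
        if len(q)>5: print(round(a,2),len(q),q[:,1].min().round(4),q[:,1].max().round(4),np.median(q[:,2]).round(4))
    blue=(f[...,2]>90)&(f[...,0]<90)&(f[...,2]>f[...,0]+50)&(W[...,2]>.03)
    B=W[blue];print("blue",len(B))
    B=B[B[:,1]>0];print(B.min(0).round(3),B.max(0).round(3))
    hd=B[(B[:,2]>.16)&(B[:,2]<.2)]
    for a in np.arange(.58,.8,.01):
        q=B[(B[:,0]>=a)&(B[:,0]<a+.01)]
        if len(q)>5: print(round(a,2),len(q),q[:,1].min().round(3),q[:,1].max().round(3),q[:,2].max().round(3))
E
```

```text
scene 290 [-0.725 -0.056  0.102] [0.618 0.766 0.52 ]
0.46 7 0.1435 0.2247 0.1541
0.48 8 0.1438 0.1723 0.155
0.5 6 0.1493 0.1681 0.1538
0.52 7 0.1496 0.1615 0.1534
blue 5250
[0.477 0.    0.03 ] [0.85  0.624 0.292]
0.68 618 0.004 0.624 0.254
0.69 177 0.0 0.473 0.292
0.7 162 0.154 0.477 0.18
0.71 178 0.155 0.475 0.181
0.72 217 0.156 0.475 0.18
0.73 890 0.157 0.474 0.182
0.74 83 0.467 0.476 0.09
0.75 82 0.467 0.474 0.09
0.76 85 0.467 0.473 0.088
0.77 91 0.466 0.474 0.088
0.78 82 0.467 0.473 0.091
0.79 96 0.467 0.475 0.09
0.8 95 0.466 0.474 0.089
side 380 [0.458 0.142 0.129] [0.627 0.237 0.161]
0.46 66 0.1603 0.2366 0.1561
0.48 13 0.1675 0.2117 0.1549
0.62 6 0.172 0.1816 0.1571
blue 5538
[0.296 0.156 0.03 ] [0.878 0.956 0.783]
0.67 30 0.482 0.582 0.091
0.68 1205 0.156 0.59 0.183
0.69 288 0.162 0.476 0.183
0.7 272 0.201 0.476 0.181
0.71 297 0.201 0.477 0.179
0.72 271 0.187 0.477 0.182
0.73 93 0.181 0.477 0.179
0.74 85 0.472 0.477 0.09
0.75 95 0.473 0.476 0.09
0.76 91 0.472 0.477 0.09
0.77 87 0.473 0.476 0.089
0.78 93 0.473 0.477 0.089
0.79 87 0.472 0.476 0.091
0.8 88 0.472 0.476 0.091
```

```bash
python3 - <<'E'
from h import *
def ray(p,c,r,h):
    e=np.array(p["eye"]);d=world(p,c,r,1.)-e
    return e+d*(h-e[2])/d[2]
px={"scene":[(307.6,180,.1485),(343.2,223.9,.15),(186.5,313.5,0)],"side":[(233.8,214.5,.1485),(169,209.6,.15),(210.7,174.6,0)]}
for n in("scene","side"):
    p=dict(np.load(f"p_{n}.npz"));W=cloud(p)
    for q in px[n]: print(n,ray(p,*q).round(4))
    hsv=cv2.cvtColor(p["frame"],cv2.COLOR_RGB2HSV).astype(int)
    box=(W[...,0]>.43)&(W[...,0]<.66)&(W[...,1]>.08)&(W[...,1]<.28)&(W[...,2]>.12)&(W[...,2]<.17)
    red=box&((hsv[...,0]<6)|(hsv[...,0]>174))&(hsv[...,1]>170)&(hsv[...,2]>60)
    P=W[red];print(len(P),P.min(0).round(3),P.max(0).round(3))
    # top-face pixels: intersect rays w/ z=.1585 for points with z>.1545
    t=P[P[:,2]>.155]
    for a in np.arange(.44,.66,.02):
        q=t[(t[:,0]>=a)&(t[:,0]<a+.02)]
        if len(q)>3: print(round(a,2),len(q),np.percentile(q[:,1],[3,50,97]).round(4),np.median(q[:,2]).round(4))
    # white head
    wh=(W[...,0]>.58)&(W[...,0]<.7)&(W[...,1]>.1)&(W[...,1]<.25)&(W[...,2]>.11)&(W[...,2]<.19)&(hsv[...,1]<60)&(hsv[...,2]>110)
    Q=W[wh];print("head",len(Q),np.percentile(Q,2,0).round(4),np.percentile(Q,98,0).round(4))
    bl=(W[...,0]>.66)&(W[...,0]<.76)&(W[...,1]>.1)&(W[...,1]<.25)&(W[...,2]>.05)&(hsv[...,0]>100)&(hsv[...,0]<125)&(hsv[...,1]>120)
    B=W[bl];top=B[B[:,2]>.176];print("block top",len(top),np.percentile(top,2,0).round(4),np.percentile(top,98,0).round(4))
    if len(top)>30: print(cv2.minAreaRect(top[:,:2].astype(np.float32)*1000))
    br=(W[...,0]>.42)&(W[...,0]<.52)&(W[...,1]>.1)&(W[...,1]<.28)&(abs(W[...,2]-.1385)<.005)&(hsv[...,2]<60)
    R=W[br]; 
    if len(R): print("rest",len(R),R.min(0).round(3),R.max(0).round(3))
    x0,x1=(230,420) if n=="scene" else (110,300)
    cv2.imwrite(f"pics/c_{n}.png",cv2.resize(p["frame"][120:300,x0:x1],None,fx=2.1,fy=2.1,interpolation=2)[:,:,::-1])
a=cv2.imread("pics/c_scene.png");b=cv2.imread("pics/c_side.png");cv2.imwrite("pics/c.png",np.hstack([a,b]))
E
```

```text
scene [0.4704 0.1565 0.1485]
scene [0.6314 0.1638 0.15  ]
scene [ 0.6267 -0.1973  0.    ]
724 [0.463 0.143 0.125] [0.614 0.235 0.161]
0.46 113 [0.1489 0.1925 0.2313] 0.1569
0.48 48 [0.1464 0.1585 0.2023] 0.1567
0.5 32 [0.1502 0.1563 0.1636] 0.1561
0.52 32 [0.1531 0.1592 0.1655] 0.1567
0.54 27 [0.155  0.1619 0.169 ] 0.157
0.56 29 [0.1581 0.1628 0.1685] 0.1565
0.58 31 [0.16   0.1667 0.1726] 0.157
0.6 22 [0.1625 0.168  0.1739] 0.1567
head 578 [0.6304 0.1496 0.1338] [0.6824 0.1947 0.1753]
block top 201 [0.6904 0.156  0.1762] [0.7356 0.202  0.1804]
((711.782470703125, 178.76316833496094), (48.21650314331055, 46.55072021484375), 7.924391746520996)
rest 51 [0.462 0.138 0.134] [0.493 0.215 0.14 ]
side [0.4731 0.1643 0.1485]
side [0.6207 0.1783 0.15  ]
side [ 0.6289 -0.205   0.    ]
624 [0.458 0.144 0.131] [0.628 0.237 0.163]
0.46 172 [0.1494 0.2009 0.2336] 0.1588
0.48 24 [0.1479 0.1649 0.1937] 0.1589
0.5 9 [0.1517 0.1555 0.17  ] 0.1591
0.52 13 [0.1552 0.1597 0.172 ] 0.1594
0.54 9 [0.1548 0.1599 0.1748] 0.1569
0.56 13 [0.158  0.1635 0.1767] 0.1592
0.58 7 [0.1596 0.1679 0.1782] 0.1589
0.6 11 [0.1613 0.1667 0.1791] 0.1592
0.62 9 [0.1714 0.1765 0.1814] 0.1575
head 588 [0.6267 0.153  0.1337] [0.6828 0.2023 0.1764]
block top 148 [0.6836 0.1626 0.1764] [0.7294 0.2077 0.1827]
((708.1973266601562, 183.86260986328125), (47.809539794921875, 47.81461715698242), 7.493427276611328)
rest 14 [0.448 0.162 0.134] [0.462 0.218 0.14 ]
```

View pics/c.png

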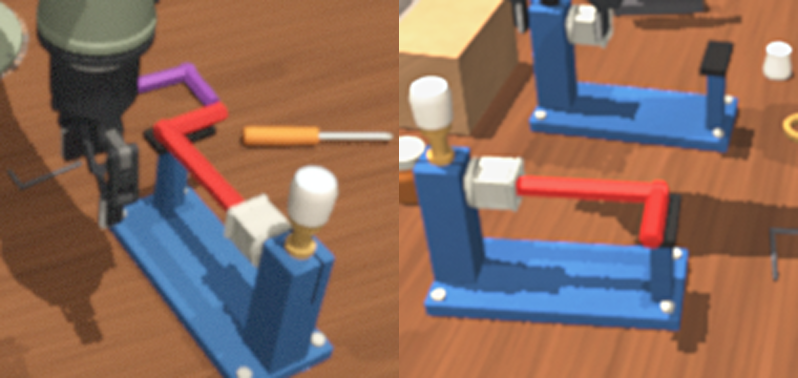

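The frames show the red key running at about 7.7° yaw into the white head of the left, brass-tube stand. In the scene crop the elbow is near (165,130) and the head near (255,230). In the side crop the lever sits on the black rest near (670,210). I'm moving to a hover above the long arm.

Request:
{"method": "move_arm", "body": {"moves": "10 -4 -15 -0.12; 30 -12 -30 -0.24; 50 -20 -30 -0.36; 70 -28 -30 -0.48; 90 -36 -30 -0.6; 110 -44 -30 -0.72; 130 -52 -30 -0.84; 150 -58 -30 -0.96; 163 -61 -30 -1.08; 163 -61 -30 -1.2", "grip": 1}}

```text
clock: 1.43
position: [0.563, 0.1664, 0.2312]
tool_rot: [3.14, -0.0, 2.78]
force: [0.5, -0.3, 0.7]
grip_width: 0.0855
```

Request:
{"method": "move_arm", "body": {"moves": "0 0 0 -0.12; 0 0 0 -0.24; 0 0 0 -0.36; 0 0 0 -0.48; 0 0 0 -0.5; 0 0 0 -0.5; 0 0 0 -0.5; 0 0 0 -0.5; 0 0 0 -0.5; 0 0 0 -0.5"}}

```text
clock: 2.27
position: [0.564, 0.1631, 0.231]
tool_rot: [-3.142, 0.0, -3.014]
force: [0.0, -0.6, 0.5]
grip_width: 0.0855
```

```bash
python3 - <<'E'
from h import *
s=bot.observe();print(s["clock"],s["position"],s["tool_rot"],s["force"],s["qpos"].round(2))
p=bot.grab_frame("wrist");save(p,"w1");W=cloud(p)
for l in("hex_key","socket_mouth"):
    for d in bot.pinpoint(p,l)[:3]:
        c,r=d["at"];h=.1485 if l=="hex_key" else .15
        e=np.array(p["eye"]);v=world(p,c,r,1.)-e
        print(l,d["at"],d["conf"],(e+v*(h-e[2])/v[2]).round(4))
hsv=cv2.cvtColor(p["frame"],cv2.COLOR_RGB2HSV).astype(int)
red=((hsv[...,0]<6)|(hsv[...,0]>174))&(hsv[...,1]>150)&(hsv[...,2]>50)&(abs(W[...,2]-.1585)<.005)
P=W[red];print(len(P),P.min(0).round(4),P.max(0).round(4))
for a in np.arange(.45,.65,.02):
    q=P[(P[:,0]>=a)&(P[:,0]<a+.02)]
    if len(q)>10: print(round(a,2),len(q),np.percentile(q[:,1],[1,50,99]).round(4),np.median(q[:,2]).round(4))
L=P[(P[:,0]>.5)&(P[:,0]<.6)];m=np.polyfit(L[:,0],L[:,1],1);print("yaw",np.arctan(m[0]),"y at .56",np.polyval(m,.56))
wh=(W[...,0]>.58)&(W[...,0]<.7)&(W[...,1]>.1)&(W[...,1]<.25)&(W[...,2]>.155)&(W[...,2]<.19)&(hsv[...,1]<60)&(hsv[...,2]>110)
Q=W[wh];print("head",len(Q))
if len(Q)>20:print(np.percentile(Q,[2,98],0).round(4),cv2.minAreaRect(Q[:,:2].astype(np.float32)*1000))
E
```

```text
2.2667 [0.56397428 0.16309895 0.23101859] [-3.14158168e+00  3.14881623e-05 -3.01356761e+00] [ 0.04971394 -0.61294333  0.54188094] [-0.06  0.46 -0.46  1.65  0.23  1.08  1.12]
hex_key [265.0, 75.2] 0.91 [0.4764 0.1575 0.1485]
socket_mouth [258.5, 252.4] 0.75 [0.6255 0.172  0.15  ]
6755 [0.4599 0.1445 0.1535] [0.6336 0.2333 0.1609]
0.45 869 [0.148  0.2057 0.2323] 0.1573
0.47 2079 [0.1459 0.176  0.2314] 0.1574
0.49 658 [0.147  0.1571 0.1666] 0.1566
0.51 595 [0.1503 0.1597 0.169 ] 0.1566
0.53 569 [0.1521 0.1619 0.1715] 0.1565
0.55 528 [0.1547 0.1642 0.1739] 0.1565
0.57 504 [0.1568 0.1665 0.1765] 0.1565
0.59 475 [0.1592 0.169  0.1788] 0.1565
0.61 436 [0.1614 0.1712 0.1805] 0.1566
0.63 42 [0.1632 0.1679 0.1812] 0.1556
yaw 0.1175519439941079 y at .56 0.16427188957780176
head 2760
[[0.6265 0.1531 0.1628]
 [0.6797 0.196  0.1758]] ((655.9876708984375, 174.60610961914062), (59.632930755615234, 49.55183792114258), 7.254950046539307)
```

View pics/w1.png

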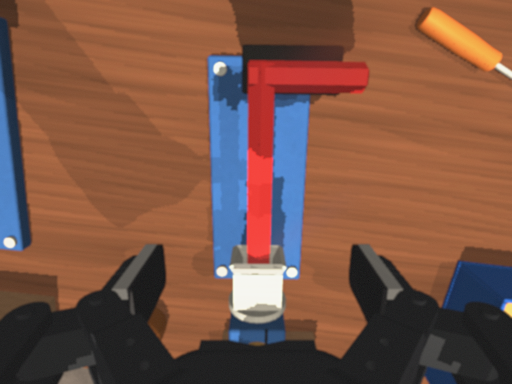

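The wrist view shows the elbow near (265,75), the mouth near (258,252), and the arm centred between the open fingers. I'm going down and gripping.

Request:
{"method": "move_arm", "body": {"moves": "0 1.5 15 0; 0 1.5 35 0; 0 1.5 55 0; 0 1.5 72 0; 0 1.5 86 0; 0 1.5 96 0; 0 1.5 101 0; 0 1.5 103 0; 0 1.5 103 0; 0 1.5 103 0"}}

```text
clock: 3.25
position: [0.5642, 0.1646, 0.1287]
tool_rot: [3.141, 0.001, -3.013]
force: [0.4, -0.2, 0.1]
grip_width: 0.0854
```

Request:
{"method": "move_arm", "body": {"moves": "0 0 0 0; 0 0 0 0; 0 0 0 0; 0 0 0 0; 0 0 0 0; 0 0 0 0; 0 0 0 0; 0 0 0 0; 0 0 0 0; 0 0 0 0", "grip": 0, "grip_force": 60}}

```text
clock: 4.08
position: [0.5641, 0.1646, 0.1283]
tool_rot: [3.141, 0.001, -3.012]
force: [0.3, -0.8, 6.0]
grip_width: -0.0001
```

```bash
python3 - <<'E'
from h import *
s=bot.observe();print(s["clock"],s["position"],s["force"],s["grip_width"])
p=bot.grab_frame("wrist");q=bot.grab_frame("side");print(bot.observe()["grip_width"])
cv2.imwrite("pics/g.png",np.hstack([cv2.resize(p["frame"],(400,300)),cv2.resize(q["frame"][100:290,80:333],(400,300))])[:,:,::-1])
E
```

```text
4.0833 [0.56405644 0.16456409 0.1282759 ] [ 0.33818161 -0.78443196  6.04499004] -0.00012657533272248785
-6.735272492427847e-05
```

View pics/g.png

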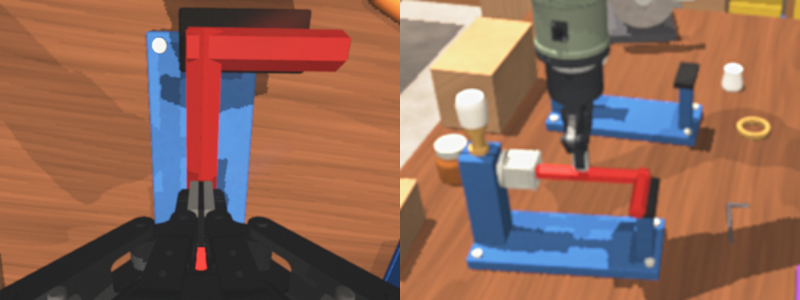

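```bash
python3 - <<'E'
from h import *
p=bot.grab_frame("wrist");q=bot.grab_frame("side");r=bot.grab_frame("scene")
def cr(f,x0,y0,w,h): return cv2.resize(f["frame"][y0:y0+h,x0:x0+w],(400,300),interpolation=cv2.INTER_CUBIC)
cv2.imwrite("pics/g2.png",np.vstack([np.hstack([cr(p,180,180,160,120),cr(q,145,150,120,90)]),np.hstack([cr(r,260,140,120,90),cr(p,0,0,512,384)])])[:,:,::-1])
W=cloud(p)
for row in range(215,300,6): print(row,[tuple((W[row,c]*1000).astype(int)) for c in (240,250,256,262,272)])
E
```

```text
215 [(np.int64(549), np.int64(153), np.int64(154)), (np.int64(491), np.int64(154), np.int64(300)), (np.int64(546), np.int64(161), np.int64(159)), (np.int64(546), np.int64(164), np.int64(157)), (np.int64(547), np.int64(169), np.int64(155))]
221 [(np.int64(552), np.int64(154), np.int64(154)), (np.int64(551), np.int64(159), np.int64(156)), (np.int64(549), np.int64(161), np.int64(159)), (np.int64(550), np.int64(164), np.int64(157)), (np.int64(550), np.int64(169), np.int64(155))]
227 [(np.int64(556), np.int64(154), np.int64(154)), (np.int64(553), np.int64(159), np.int64(157)), (np.int64(553), np.int64(162), np.int64(158)), (np.int64(552), np.int64(165), np.int64(157)), (np.int64(553), np.int64(170), np.int64(154))]
233 [(np.int64(559), np.int64(154), np.int64(153)), (np.int64(554), np.int64(159), np.int64(164)), (np.int64(553), np.int64(162), np.int64(164)), (np.int64(553), np.int64(165), np.int64(164)), (np.int64(556), np.int64(170), np.int64(155))]
239 [(np.int64(562), np.int64(155), np.int64(153)), (np.int64(554), np.int64(159), np.int64(170)), (np.int64(553), np.int64(162), np.int64(1
[... 1799 characters left out ...]
, np.int64(157), np.int64(209)), (np.int64(552), np.int64(160), np.int64(209)), (np.int64(562), np.int64(163), np.int64(195)), (np.int64(557), np.int64(165), np.int64(201)), (np.int64(551), np.int64(167), np.int64(209))]
293 [(np.int64(553), np.int64(157), np.int64(211)), (np.int64(555), np.int64(160), np.int64(209)), (np.int64(565), np.int64(164), np.int64(194)), (np.int64(559), np.int64(165), np.int64(202)), (np.int64(552), np.int64(167), np.int64(212))]
299 [(np.int64(552), np.int64(157), np.int64(216)), (np.int64(560), np.int64(161), np.int64(205)), (np.int64(567), np.int64(164), np.int64(195)), (np.int64(561), np.int64(165), np.int64(202)), (np.int64(551), np.int64(167), np.int64(215))]
```

View pics/g2.png

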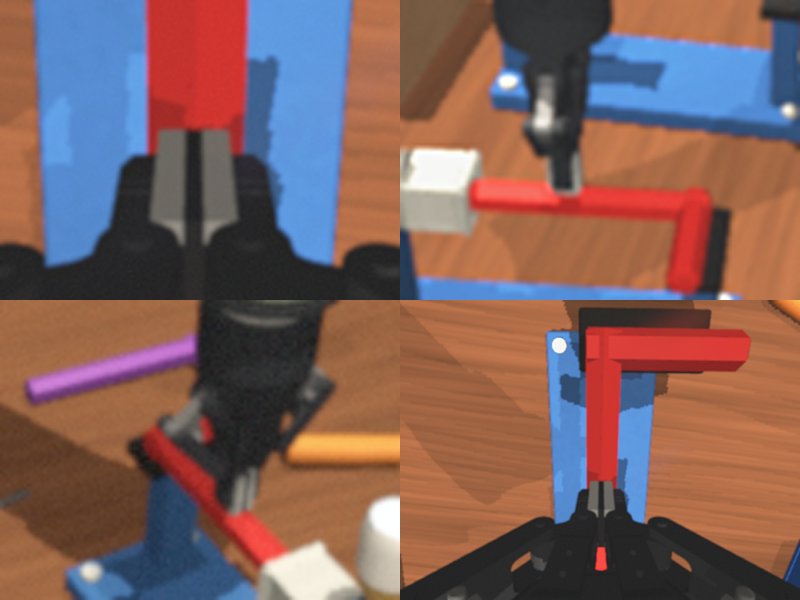

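The pads are shut just above the bar at z of about 0.16, not around it, so the fingertips sit higher than the reported TCP z. I'll lift and measure the true tip height.

Request:
{"method": "move_arm", "body": {"moves": "0 0 -2 0; 0 0 -6 0; 0 0 -12 0; 0 0 -20 0; 0 0 -30 0; 0 0 -40 0; 0 0 -50 0; 0 0 -55 0; 0 0 -55 0; 0 0 -55 0"}}

```text
clock: 5.17
position: [0.5639, 0.1644, 0.1832]
tool_rot: [-3.142, 0.0, -3.013]
force: [-0.4, -0.8, 0.0]
grip_width: 0.0005
```

```bash
python3 - <<'E'
from h import *
s=bot.observe();print(s["clock"],s["position"],s["force"],s["grip_width"],s["tool_rot"])
x,y,_=s["position"]
for n in("scene","side","wrist"):
    p=bot.grab_frame(n);W=cloud(p);save(p,"t_"+n)
    hsv=cv2.cvtColor(p["frame"],cv2.COLOR_RGB2HSV).astype(int)
    m=(np.hypot(W[...,0]-x,W[...,1]-y)<.03)&(W[...,2]>.12)&(W[...,2]<.3)
    nr=m&~(((hsv[...,0]<8)|(hsv[...,0]>172))&(hsv[...,1]>100))
    P=W[nr];print(n,len(P),np.sort(P[:,2])[:12].round(3),np.histogram(P[:,2],np.arange(.12,.3,.01))[0])
    R=W[m&~nr];print(" red top",len(R),np.percentile(R[:,2],[50,95]).round(4) if len(R) else"")
E
```

```text
5.1667 [0.56386259 0.16439363 0.18320325] [-0.42386647 -0.79705289  0.02050008] 0.00047259769985541744 [-3.14152520e+00  3.96529962e-04 -3.01256040e+00]
scene 502 [0.14  0.141 0.143 0.144 0.212 0.213 0.213 0.214 0.216 0.216 0.217 0.217] [  0   0   4   0   0   0   0   0   0  16  44  47  41  46 102  61  63]
 red top 220 [0.1545 0.1591]
side 258 [0.214 0.214 0.214 0.215 0.215 0.215 0.215 0.216 0.218 0.218 0.218 0.219] [ 0  0  0  0  0  0  0  0  0 14 38 42 40  6 28 14 30]
 red top 238 [0.1556 0.1608]
wrist 19018 [0.152 0.152 0.152 0.152 0.152 0.152 0.153 0.153 0.153 0.153 0.153 0.153] [   0    0    0   55    0    0    0    0    0   78  577  694  914 1572
 4679 1668 2949]
 red top 1898 [0.1565 0.1596]
```

All three cameras put the shut fingertips at about z 0.213 when the reported TCP z is 0.183, so the real tip is about 30 mm higher. I'll correct for this from here on. Next I open, go down to a reported z of about 0.099, and grip.

Request:
{"method": "move_arm", "body": {"moves": "0 0 0 0; 0 0 0 0; 0 0 0 0; 0 0 0 0; 0 0 8 0; 0 0 20 0; 0 0 34 0; 0 0 44 0; 0 0 50 0; 0 0 50 0", "grip": 1}}

```text
clock: 6.15
position: [0.563, 0.1643, 0.1312]
tool_rot: [-3.141, -0.002, -3.012]
force: [0.1, -0.7, 0.7]
grip_width: 0.0855
```

Request:
{"method": "move_arm", "body": {"moves": "0 1 10 0; 0 1 20 0; 0 1 28 0; 0 1 33 0; 0 1 34 0; 0 1 34 0; 0 1 34 0; 0 1 34 0; 0 1 34 0; 0 1 34 0"}}

```text
clock: 6.98
position: [0.5638, 0.1655, 0.0993]
tool_rot: [3.142, 0.0, -3.012]
force: [0.6, 0.3, -0.6]
grip_width: 0.0855
```

Request:
{"method": "move_arm", "body": {"moves": "0 0 0 0; 0 0 0 0; 0 0 0 0; 0 0 0 0; 0 0 0 0; 0 0 0 0; 0 0 0 0; 0 0 0 0; 0 0 0 0; 0 0 0 0", "grip": 0, "grip_force": 60}}

```text
clock: 7.82
position: [0.5637, 0.1655, 0.0992]
tool_rot: [3.142, 0.0, -3.013]
force: [-2.0, -0.0, 5.8]
grip_width: 0.0192
```

Gripped at 19.2 mm. I'll raise the key 2 mm and draw it straight out along tool +x.

Request:
{"method": "move_arm", "body": {"moves": "0 0 -1 0; 0 0 -2 0; 3 0 -2 0; 8 0 -2 0; 15 0 -2 0; 23 0 -2 0; 31 0 -2 0; 39 0 -2 0; 45 0 -2 0; 45 0 -2 0", "grip": 0, "grip_force": 100}}

```text
clock: 8.65
position: [0.5178, 0.1595, 0.1011]
tool_rot: [-3.141, -0.001, -3.012]
force: [0.5, -0.1, -5.0]
grip_width: 0.0184
```

```bash
python3 - <<'E'
from h import *
s=bot.observe();print(s["position"],s["force"],s["moment"],s["grip_width"],bot.pinch_z)
p=bot.grab_frame("wrist");W=cloud(p)
hsv=cv2.cvtColor(p["frame"],cv2.COLOR_RGB2HSV).astype(int)
red=((hsv[...,0]<6)|(hsv[...,0]>174))&(hsv[...,1]>150)&(hsv[...,2]>50)&(W[...,2]>.13)&(W[...,2]<.18)
P=W[red];print(len(P),P.min(0).round(4),P.max(0).round(4))
q=bot.grab_frame("scene")
cv2.imwrite("pics/pull.png",np.hstack([cv2.resize(p["frame"],(400,300)),cv2.resize(q["frame"][100:290,200:453],(400,300))])[:,:,::-1])
E
```

```text
[0.51775109 0.15946336 0.10113335] [ 0.48900055 -0.06240242 -4.95000638] [-0.03289696 -0.23288872  0.00503763] 0.018410135988962645 0.0187
29931 [0.4105 0.1375 0.1342] [0.5534 0.2279 0.1684]
```

View pics/pull.png

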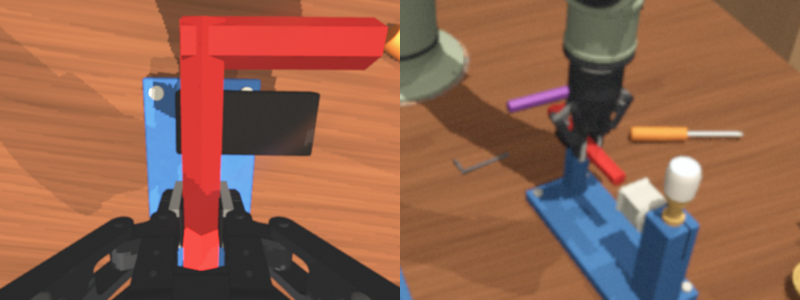

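The key is out and held level. In the wrist view its elbow is near (200,25) and its tip near (203,262), clear of the head. I'll lift, rotate 90° clockwise, and shift to in front of the mouth.

Request:
{"method": "move_arm", "body": {"moves": "0 0 -8 0; 0 0 -22 0; 0 0 -36 0; 1 -8 -45 0.12; 1 -20 -45 0.24; 2 -32 -45 0.36; 3 -44 -45 0.48; 4 -56 -45 0.6; 5 -68 -45 0.72; 5 -78 -45 0.84"}}

```text
clock: 9.58
position: [0.5244, 0.0809, 0.1466]
tool_rot: [3.141, 0.0, 2.424]
force: [-1.1, -0.5, -4.6]
grip_width: 0.0184
```

```bash
python3 - <<'E'
from h import *
s=bot.observe();print(s["clock"],s["position"],s["tool_rot"],s["force"],s["qpos"].round(2),s["grip_width"])
E
```

```text
9.5833 [0.52443205 0.08088165 0.14661218] [3.14124243e+00 1.63209588e-04 2.42447876e+00] [-1.12063749 -0.4853591  -4.58838378] [-0.09  0.45 -0.23  1.89  0.14  0.81  0.46] 0.01844430814033461
```

Request:
{"method": "move_arm", "body": {"moves": "-1 -2 0 0.12; -3 -4 0 0.24; -5 -6 0 0.36; -7 -8 0 0.48; -7 -8 0 0.6; -7 -8 0 0.71; -7 -8 0 0.731; -7 -8 0 0.731; -7 -8 0 0.731; -7 -8 0 0.731"}}

```text
clock: 10.42
position: [0.5243, 0.0711, 0.1461]
tool_rot: [3.142, -0.0, 1.703]
force: [0.4, -0.2, -5.9]
grip_width: 0.0188
```

```bash
cat > m.py <<'E'
from h import *
s=bot.observe();print(s["clock"],s["position"].round(4),s["tool_rot"].round(4),s["force"].round(1),s["moment"].round(2),s["grip_width"])
def red(p,W):
    hsv=cv2.cvtColor(p["frame"],cv2.COLOR_RGB2HSV).astype(int)
    return ((hsv[...,0]<6)|(hsv[...,0]>174))&(hsv[...,1]>150)&(hsv[...,2]>50)&(W[...,0]>.4)&(W[...,0]<.7)&(W[...,1]>-.05)&(W[...,1]<.25)&(W[...,2]>.05)&(W[...,2]<.25)
fr={}
for n in("wrist","side","scene"):
    p=bot.grab_frame(n);W=cloud(p);P=W[red(p,W)];fr[n]=p["frame"]
    print(n,len(P),np.percentile(P,[.5,99.5],0).round(4).tolist())
    y=s["tool_rot"][2];v=np.array([np.cos(y),np.sin(y)]);u=np.array([v[1],-v[0]])
    rel=(P[:,:2]-s["position"][:2]);a=rel@u;b=rel@v
    sh=(a>.025)&(b>.05)   # short arm pixels
    if sh.sum()>30:
        q=P[sh];m=np.polyfit(a[sh],b[sh],1)
        print("  short: v-centre %.4f (p2 %.4f p98 %.4f) tip u %.4f topz %.4f slope %.3f; z vs a"%(np.mean(b[sh]),*np.percentile(b[sh],[2,98]),np.percentile(a[sh],99.5),np.percentile(q[:,2],97),m[0]),[(round(t,3),np.percentile(q[abs(a[sh]-t)<.006,2],97).round(4)) for t in(.035,.05,.065) if (abs(a[sh]-t)<.006).sum()>5])
    for d in bot.pinpoint(p,"socket_mouth")[:1]:
        e=np.array(p["eye"]);w=world(p,*d["at"],1.)-e;g=(e+w*(.15-e[2])/w[2]);r=g[:2]-s["position"][:2]
        print("  mouth",d["at"],round(d["conf"],2),g.round(4),"rel u %.4f v %.4f"%(r@u,r@v))
E
cat >> m.py <<'E'
import sys
if len(sys.argv)>1:
    cv2.imwrite(f"pics/{sys.argv[1]}.png",np.vstack([np.hstack([cv2.resize(fr["wrist"],(400,300)),cv2.resize(fr["side"][100:290,80:333],(400,300))]),np.hstack([cv2.resize(fr["scene"][100:290,200:453],(400,300)),np.zeros((300,400,3),np.uint8)])])[:,:,::-1])
E
python3 m.py m1
```

```text
10.4167 [0.5243 0.0711 0.1461] [ 3.1415e+00 -2.0000e-04  1.7027e+00] [ 0.4 -0.2 -5.9] [-0.15  0.11  0.01] 0.018764724557773924
wrist 29528 [[0.5053, 0.0403, 0.1947], [0.5912, 0.1762, 0.2066]]
  short: v-centre 0.0864 (p2 0.0763 p98 0.0974) tip u 0.0795 topz 0.2053 slope -0.008; z vs a [(0.035, np.float64(0.2053)), (0.05, np.float64(0.2053)), (0.065, np.float64(0.2053))]
  mouth [486.1, 67.4] 0.97 [0.6274 0.1723 0.15  ] rel u 0.1156 v 0.0868
side 674 [[0.504, 0.012, 0.1855], [0.5915, 0.1782, 0.2367]]
  short: v-centre 0.0927 (p2 0.0815 p98 0.0994) tip u 0.0806 topz 0.2070 slope -0.002; z vs a [(0.035, np.float64(0.2069)), (0.05, np.float64(0.2065)), (0.065, np.float64(0.2062))]
  mouth [168.4, 208.6] 0.67 [0.6233 0.175  0.15  ] rel u 0.1118 v 0.0899
scene 822 [[0.4596, -0.0106, 0.1344], [0.5947, 0.2131, 0.2238]]
  short: v-centre 0.0833 (p2 0.0759 p98 0.0936) tip u 0.0823 topz 0.2048 slope 0.024; z vs a [(0.035, np.float64(0.2047)), (0.05, np.float64(0.2047)), (0.065, np.float64(0.2044))]
  mouth [342.1, 222.5] 0.78 [0.6269 0.1636 0.15  ] rel u 0.1138 v 0.0782
```

View pics/m1.png

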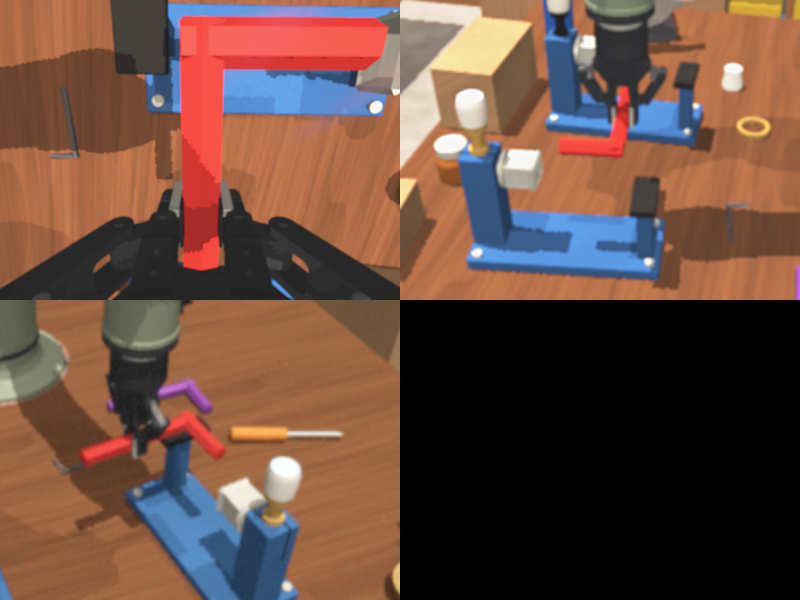

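The wrist view shows the short arm in line with the mouth (arm v 0.0868, mouth v 0.0868), with about 36 mm of gap. I'll lower and advance.

Request:
{"method": "move_arm", "body": {"moves": "0 0 10 0; 0 0 25 0; 0 0 38 0; 0 0 44 0; 0 0 45 0; 0 6 45 0; 0 14 45 0; 0 22 45 0; 0 28 45 0; 0 30 45 0"}}

```text
clock: 11.55
position: [0.5555, 0.0752, 0.1013]
tool_rot: [3.14, -0.0, 1.7]
force: [-0.2, -0.4, -5.8]
grip_width: 0.0187
```

```bash
python3 m.py
```

```text
11.55 [0.5555 0.0752 0.1013] [ 3.1403e+00 -1.0000e-04  1.6997e+00] [-0.2 -0.4 -5.8] [-0.17  0.09 -0.01] 0.018650315333187034
wrist 28858 [[0.5367, 0.0444, 0.1499], [0.6226, 0.1799, 0.1621]]
  short: v-centre 0.0861 (p2 0.0763 p98 0.0973) tip u 0.0793 topz 0.1605 slope 0.016; z vs a [(0.035, np.float64(0.1604)), (0.05, np.float64(0.1605)), (0.065, np.float64(0.1606))]
  mouth [483.3, 58.2] 0.91 [0.627  0.1715 0.15  ] rel u 0.0833 v 0.0863
side 644 [[0.5346, 0.0214, 0.1413], [0.6201, 0.1824, 0.1999]]
  short: v-centre 0.0929 (p2 0.0825 p98 0.0994) tip u 0.0774 topz 0.1624 slope -0.006; z vs a [(0.035, np.float64(0.1619)), (0.05, np.float64(0.1621)), (0.065, np.float64(0.1619))]
  mouth [164.3, 208.8] 0.72 [0.6321 0.1776 0.15  ] rel u 0.0891 v 0.0917
scene 697 [[0.5357, -0.0069, 0.1428], [0.6155, 0.1743, 0.2055]]
  short: v-centre 0.0831 (p2 0.0753 p98 0.0928) tip u 0.0720 topz 0.1597 slope 0.004; z vs a [(0.035, np.float64(0.1594)), (0.05, np.float64(0.1597)), (0.065, np.float64(0.16))]
```

Request:
{"method": "move_arm", "body": {"moves": "0 2 0 0; 0 5 0 0; 0 8 0 0; 0 11 0 0; 0 14 0 0; 0 17 0 0; 0 20 0 0; 0 22 0 0; 0 24 0 0; 0 24 0 0"}}

```text
clock: 12.68
position: [0.5781, 0.078, 0.1009]
tool_rot: [3.141, -0.0, 1.7]
force: [-0.7, -0.4, -5.2]
grip_width: 0.0182
```

Request:
{"method": "move_arm", "body": {"moves": "0 3 0 0; 0 6 0 0; 0 9 0 0; 0 12 0 0; 0 15 0 0; 0 17 0 0; 0 19 0 0; 0 20 0 0; 0 21 0 0; 0 21 0 0"}}

```text
clock: 13.52
position: [0.5987, 0.0807, 0.101]
tool_rot: [-3.142, -0.0, 1.7]
force: [0.1, -0.1, -4.9]
grip_width: 0.0187
```

```bash
python3 m.py m2
```

```text
13.5167 [0.5987 0.0807 0.101 ] [-3.1415 -0.      1.6997] [ 0.1 -0.1 -4.9] [-0.13  0.05 -0.  ] 0.018676825183472266
wrist 22166 [[0.5796, 0.0493, 0.1498], [0.6297, 0.1806, 0.1622]]
  short: v-centre 0.0857 (p2 0.0763 p98 0.0971) tip u 0.0440 topz 0.1601 slope -0.248; z vs a [(0.035, np.float64(0.1601)), (0.05, np.float64(0.1526))]
side 469 [[0.5784, 0.0385, 0.141], [0.6265, 0.1833, 0.2011]]
  short: v-centre 0.0933 (p2 0.0812 p98 0.0990) tip u 0.0408 topz 0.1618 slope 0.101; z vs a [(0.035, np.float64(0.162))]
  mouth [165.4, 208.4] 0.85 [0.6302 0.1756 0.15  ] rel u 0.0435 v 0.0901
scene 561 [[0.5803, -0.0013, 0.1425], [0.6188, 0.1758, 0.1649]]
  mouth [342.8, 223.6] 0.88 [0.6303 0.1634 0.15  ] rel u 0.0420 v 0.0780
```

View pics/m2.png

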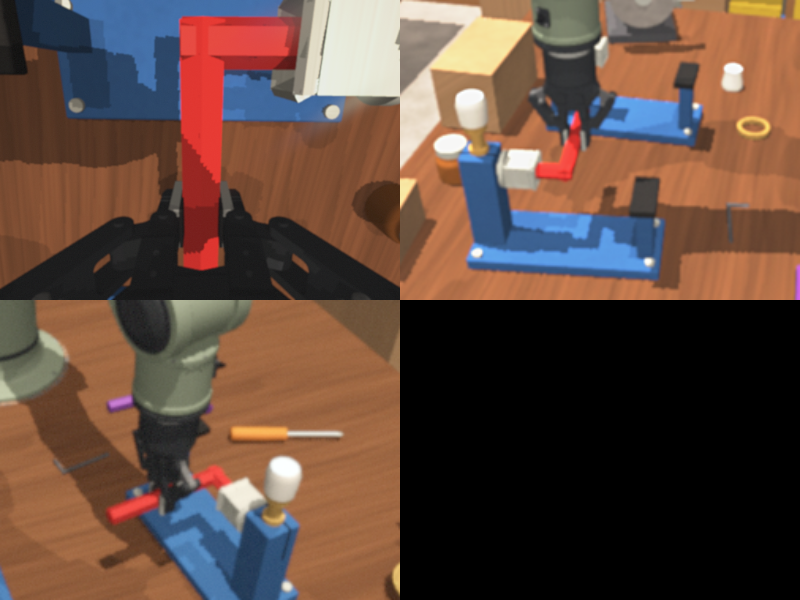

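The key is about 40 mm deep with no contact force. I'll add 4 mm and then release.

Request:
{"method": "move_arm", "body": {"moves": "0 0.5 0 0; 0 1 0 0; 0 1.5 0 0; 0 2 0 0; 0 2.5 0 0; 0 3 0 0; 0 3.5 0 0; 0 4 0 0; 0 4 0 0; 0 4 0 0"}}

```text
clock: 14.65
position: [0.6026, 0.0812, 0.101]
tool_rot: [-3.142, -0.0, 1.7]
force: [-0.7, 0.0, -5.0]
grip_width: 0.0183
```

Request:
{"method": "move_arm", "body": {"moves": "0 0 0 0; 0 0 0 0; 0 0 0 0; 0 0 0 0; 0 0 0 0; 0 0 0 0; 0 0 -5 0; 0 0 -15 0; 0 0 -30 0; 0 0 -45 0", "grip": 0.75}}

```text
clock: 15.48
position: [0.6025, 0.0812, 0.1472]
tool_rot: [-3.141, 0.0, 1.7]
force: [0.0, -0.3, 0.1]
grip_width: 0.0644
```

Request:
{"method": "move_arm", "body": {"moves": "0 0 -15 0; -8 0 -28 0; -18 0 -35 0; -28 0 -35 0; -33 0 -35 0; -33 0 -35 0; -33 0 -35 0; -33 0 -35 0; -33 0 -35 0; -33 0 -35 0", "grip": 0}}

```text
clock: 16.32
position: [0.6066, 0.049, 0.1807]
tool_rot: [-3.141, -0.0, 1.7]
force: [-0.8, 0.4, 1.1]
grip_width: -0.0002
```

```bash
sed -i 's/,np.zeros((300,400,3),np.uint8)/,cv2.resize(fr["scene"],(400,300))/' m.py; cat >> m.py <<'E'
# lever angle from long-arm points in the plane of the arm
for n in fr:
    p=bot.grab_frame(n);W=cloud(p);m=red(p,W);P=W[m]
    rel=P[:,:2]-s["position"][:2];a=rel@u;b=rel@v
    k=(abs(a)<.02)&(P[:,2]<.19)
    bins=[(round(t,2),np.percentile(P[k&(abs(b-t)<.008),2],97).round(3)) for t in np.arange(-.06,.16,.02) if (k&(abs(b-t)<.008)).sum()>4]
    print(n,"top z by v:",bins)
E
python3 m.py m3
```

```text
16.3167 [0.6066 0.049  0.1807] [-3.1411e+00 -2.0000e-04  1.7004e+00] [-0.8  0.4  1.1] [ 0.04  0.01 -0.04] -0.00015119055352733345
wrist 8778 [[0.5838, 0.0168, 0.1217], [0.6284, 0.175, 0.2132]]
  short: v-centre 0.1149 (p2 0.1060 p98 0.1238) tip u 0.0369 topz 0.1604 slope 0.265; z vs a [(0.035, np.float64(0.1604))]
  mouth [318.0, 13.3] 0.67 [0.6269 0.1712 0.15  ] rel u 0.0359 v 0.1186
side 433 [[0.5828, 0.0083, 0.1172], [0.6276, 0.1798, 0.1624]]
  short: v-centre 0.1222 (p2 0.1080 p98 0.1279) tip u 0.0378 topz 0.1617 slope 0.152; z vs a [(0.035, np.float64(0.1611))]
  mouth [167.7, 209.6] 0.86 [0.6236 0.1789 0.15  ] rel u 0.0336 v 0.1266
scene 820 [[0.5854, -0.0009, 0.108], [0.6322, 0.1702, 0.1599]]
  mouth [342.9, 221.4] 0.83 [0.6245 0.1669 0.15  ] rel u 0.0330 v 0.1146
wrist top z by v: [(np.float64(-0.04), np.float64(0.124)), (np.float64(-0.02), np.float64(0.13)), (np.float64(0.0), np.float64(0.135)), (np.float64(0.02), np.float64(0.139)), (np.float64(0.04), np.float64(0.144)), (np.float64(0.06), np.float64(0.149)), (np.float64(0.08), np.float64(0.153)), (np.float64(0.1), np.float64(0.158)), (np.float64(0.12), np.float64(0.161))]
side top z by v: [(np.float64(-0.04), np.float64(0.127)), (np.float64(-0.02), np.float64(0.132)), (np.float64(0.0), np.float64(0.136)), (np.float64(0.02), np.float64(0.141)), (np.float64(0.04), np.float64(0.145)), (np.float64(0.06), np.float64(0.149)), (np.float64(0.08), np.float64(0.155)), (np.float64(0.1), np.float64(0.159)), (np.float64(0.12), np.float64(0.162))]
scene top z by v: [(np.float64(-0.04), np.float64(0.125)), (np.float64(-0.02), np.float64(0.13)), (np.float64(0.0), np.float64(0.134)), (np.float64(0.02), np.float64(0.139)), (np.float64(0.04), np.float64(0.144)), (np.float64(0.06), np.float64(0.149)), (np.float64(0.08), np.float64(0.153)), (np.float64(0.1), np.float64(0.156)), (np.float64(0.12), np.float64(0.161))]
```

View pics/m3.png

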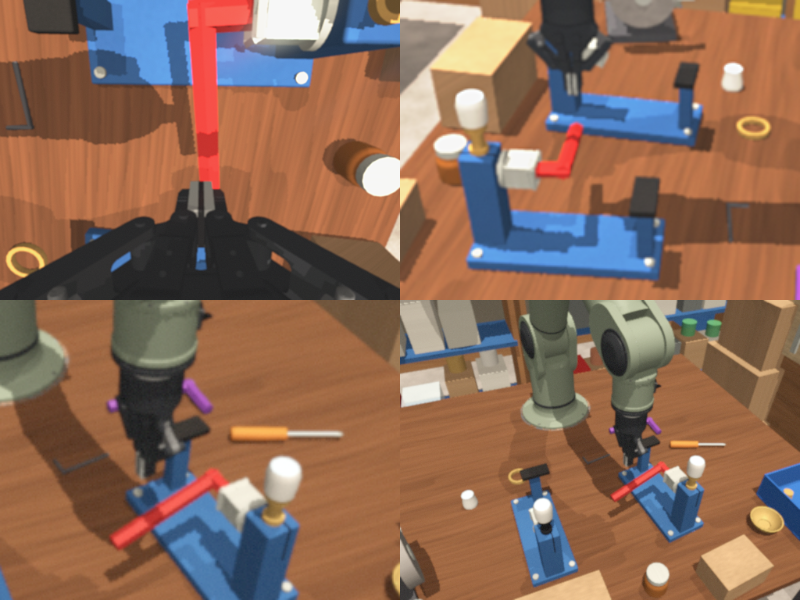

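The key sits in the screw, sagged about 13°, and its top under the fingers is at z of about 0.135. I'll lower the shut fingers onto it and press down step by step.

Request:
{"method": "move_arm", "body": {"moves": "0 3 12 0; 0 3 28 0; 0 3 44 0; 0 3 57 0; 0 3 65 0; 0 3 70 0; 0 3 72 0; 0 3 75 0; 0 3 78 0; 0 3 80 0"}}

```text
clock: 17.6
position: [0.6105, 0.0491, 0.1016]
tool_rot: [3.14, -0.0, 1.7]
force: [-0.7, 1.0, 8.3]
grip_width: -0.0
```

Request:
{"method": "move_arm", "body": {"moves": "0 0 2 0; 0 0 4 0; 0 0 6 0; 0 0 8 0; 0 0 10 0; 0 0 12 0; 0 0 14 0; 0 0 16 0; 0 0 18 0; 0 0 20 0"}}

```text
clock: 18.43
position: [0.6109, 0.0496, 0.0821]
tool_rot: [3.139, -0.001, 1.7]
force: [-0.1, 2.7, 9.7]
grip_width: 0.0004
```

Request:
{"method": "move_arm", "body": {"moves": "0 0 2 0; 0 0 4 0; 0 0 6 0; 0 0 8 0; 0 0 10 0; 0 0 12 0; 0 0 14 0; 0 0 16 0; 0 0 18 0; 0 0 18 0"}}

```text
clock: 19.27
position: [0.6107, 0.0492, 0.0637]
tool_rot: [3.14, -0.0, 1.7]
force: [-0.0, 0.6, 8.3]
grip_width: 0.0
```

```bash
python3 m.py | grep -v short
```

```text
19.2667 [0.6107 0.0492 0.0637] [ 3.1395e+00 -3.0000e-04  1.6999e+00] [-0.   0.6  8.3] [ 0.26 -0.07 -0.01] 4.77718777440395e-05
wrist 13413 [[0.5876, 0.0551, 0.0889], [0.6232, 0.1454, 0.1487]]
side 256 [[0.5823, 0.0418, 0.0729], [0.6287, 0.181, 0.163]]
  mouth [165.0, 206.9] 0.56 [0.633  0.1704 0.15  ] rel u 0.0377 v 0.1173
scene 707 [[0.5858, 0.0183, 0.0595], [0.6716, 0.1736, 0.1789]]
  mouth [341.1, 224.6] 0.87 [0.6316 0.1586 0.15  ] rel u 0.0349 v 0.1057
wrist top z by v: [(np.float64(0.0), np.float64(0.101)), (np.float64(0.02), np.float64(0.106)), (np.float64(0.04), np.float64(0.118)), (np.float64(0.06), np.float64(0.13)), (np.float64(0.08), np.float64(0.142)), (np.float64(0.1), np.float64(0.148))]
side top z by v: [(np.float64(0.02), np.float64(0.106)), (np.float64(0.04), np.float64(0.12)), (np.float64(0.06), np.float64(0.131)), (np.float64(0.08), np.float64(0.142)), (np.float64(0.1), np.float64(0.156)), (np.float64(0.12), np.float64(0.161))]
scene top z by v: [(np.float64(-0.04), np.float64(0.071)), (np.float64(-0.02), np.float64(0.08)), (np.float64(0.0), np.float64(0.104)), (np.float64(0.02), np.float64(0.102)), (np.float64(0.04), np.float64(0.109)), (np.float64(0.06), np.float64(0.129)), (np.float64(0.08), np.float64(0.142)), (np.float64(0.1), np.float64(0.155)), (np.float64(0.12), np.float64(0.159))]
```

The lever is at about 31° and the force is still 8 N, so it has not reached the stop.

Request:
{"method": "move_arm", "body": {"moves": "0 0 1 0; 0 0 2 0; 0 0 3 0; 0 0 4 0; 0 0 5 0; 0 0 6 0; 0 0 7 0; 0 0 8 0; 0 0 8 0; 0 0 8 0"}}

```text
clock: 20.55
position: [0.6108, 0.0491, 0.056]
tool_rot: [3.139, -0.0, 1.7]
force: [-0.6, 0.7, 8.1]
grip_width: -0.0002
```

Request:
{"method": "move_arm", "body": {"moves": "0 0 0.5 0; 0 0 1 0; 0 0 1.5 0; 0 0 2 0; 0 0 2.5 0; 0 0 3 0; 0 0 3.5 0; 0 0 4 0; 0 0 4 0; 0 0 4 0"}}

```text
clock: 21.38
position: [0.6112, 0.0491, 0.0523]
tool_rot: [3.139, -0.0, 1.7]
force: [0.3, 0.2, 11.3]
grip_width: -0.0001
```

Request:
{"method": "move_arm", "body": {"moves": "0 0 0.5 0; 0 0 1 0; 0 0 1.5 0; 0 0 2 0; 0 0 2.5 0; 0 0 3 0; 0 0 3 0; 0 0 3 0; 0 0 3 0; 0 0 3 0"}}

```text
clock: 22.22
position: [0.6115, 0.0492, 0.0497]
tool_rot: [3.138, -0.0, 1.7]
force: [0.2, 0.3, 15.3]
grip_width: 0.0001
```

Request:
{"method": "move_arm", "body": {"moves": "0 0 0.5 0; 0 0 1 0; 0 0 1.5 0; 0 0 2 0; 0 0 2.5 0; 0 0 3 0; 0 0 3.5 0; 0 0 4 0; 0 0 4 0; 0 0 4 0"}}

```text
clock: 23.05
position: [0.6118, 0.049, 0.046]
tool_rot: [3.137, 0.0, 1.7]
force: [-0.2, -1.1, 19.3]
grip_width: -0.0003
```

```bash
python3 m.py m4| grep -v short
```

```text
23.05 [0.6118 0.049  0.046 ] [3.1371 0.     1.6995] [-0.2 -1.1 19.3] [ 0.02 -0.11  0.05] -0.0002945365677437817
wrist 14762 [[0.5884, 0.0539, 0.0701], [0.6254, 0.1421, 0.1437]]
side 223 [[0.5829, 0.0546, 0.0609], [0.6287, 0.1798, 0.1612]]
  mouth [164.2, 209.2] 0.72 [0.6319 0.1791 0.15  ] rel u 0.0366 v 0.1264
scene 675 [[0.5841, 0.0278, 0.0504], [0.6709, 0.1718, 0.1598]]
  mouth [344.6, 224.4] 0.92 [0.6338 0.1659 0.15  ] rel u 0.0368 v 0.1131
wrist top z by v: [(np.float64(0.0), np.float64(0.087)), (np.float64(0.02), np.float64(0.091)), (np.float64(0.04), np.float64(0.107)), (np.float64(0.06), np.float64(0.122)), (np.float64(0.08), np.float64(0.138)), (np.float64(0.1), np.float64(0.143))]
side top z by v: [(np.float64(0.06), np.float64(0.107)), (np.float64(0.08), np.float64(0.124)), (np.float64(0.1), np.float64(0.153)), (np.float64(0.12), np.float64(0.16))]
scene top z by v: [(np.float64(-0.02), np.float64(0.06)), (np.float64(0.0), np.float64(0.087)), (np.float64(0.02), np.float64(0.085)), (np.float64(0.04), np.float64(0.106)), (np.float64(0.06), np.float64(0.12)), (np.float64(0.08), np.float64(0.136)), (np.float64(0.1), np.float64(0.154)), (np.float64(0.12), np.float64(0.158))]
```

View pics/m4.png

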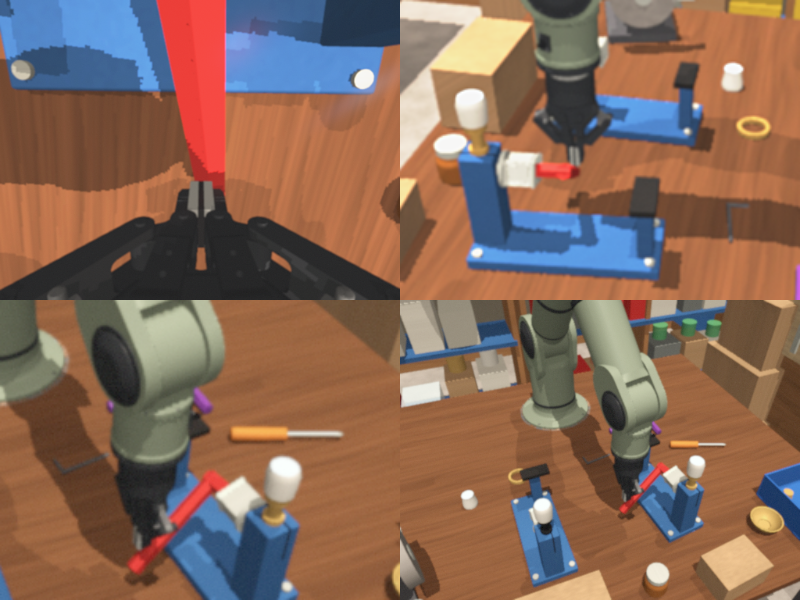

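The lever is at about 37–38° and the resistance has risen to 19 N, against about 8 N of running friction, so the stop has been reached. I'll withdraw upward.

Request:
{"method": "move_arm", "body": {"moves": "0 0 -2 0; 0 0 -5 0; 0 0 -10 0; 0 0 -20 0; 0 0 -35 0; 0 0 -55 0; 0 0 -75 0; 0 0 -95 0; 0 0 -110 0; 0 0 -120 0"}}

```text
clock: 24.33
position: [0.6104, 0.0492, 0.1665]
tool_rot: [3.139, -0.0, 1.7]
force: [0.2, 0.4, 0.1]
grip_width: 0.0004
```

```bash
python3 m.py m5
```

```text
24.3333 [0.6104 0.0492 0.1665] [ 3.1392e+00 -3.0000e-04  1.7000e+00] [0.2 0.4 0.1] [-0.04  0.02  0.02] 0.000385647774346444
wrist 7747 [[0.5837, 0.0254, 0.0583], [0.6288, 0.1712, 0.16]]
  short: v-centre 0.1129 (p2 0.1061 p98 0.1198) tip u 0.0333 topz 0.1597 slope 0.078; z vs a [(0.035, np.float64(0.1597))]
  mouth [317.9, 5.4] 0.71 [0.628  0.1717 0.15  ] rel u 0.0332 v 0.1192
side 240 [[0.5825, 0.0348, 0.0613], [0.6285, 0.1797, 0.1613]]
  short: v-centre 0.1232 (p2 0.1163 p98 0.1275) tip u 0.0349 topz 0.1597 slope 0.196; z vs a [(0.035, np.float64(0.1589))]
  mouth [166.8, 205.5] 0.84 [0.6307 0.1645 0.15  ] rel u 0.0350 v 0.1117
scene 800 [[0.5851, 0.0237, 0.0533], [0.6313, 0.1724, 0.1584]]
  mouth [343.9, 223.3] 0.69 [0.6304 0.1661 0.15  ] rel u 0.0349 v 0.1134
wrist top z by v: [(np.float64(-0.02), np.float64(0.069)), (np.float64(0.0), np.float64(0.083)), (np.float64(0.02), np.float64(0.097)), (np.float64(0.04), np.float64(0.112)), (np.float64(0.06), np.float64(0.126)), (np.float64(0.08), np.float64(0.14)), (np.float64(0.1), np.float64(0.154)), (np.float64(0.12), np.float64(0.16))]
side top z by v: [(np.float64(0.0), np.float64(0.081)), (np.float64(0.02), np.float64(0.095)), (np.float64(0.04), np.float64(0.113)), (np.float64(0.06), np.float64(0.12)), (np.float64(0.08), np.float64(0.135)), (np.float64(0.1), np.float64(0.155)), (np.float64(0.12), np.float64(0.161))]
scene top z by v: [(np.float64(-0.02), np.float64(0.068)), (np.float64(0.0), np.float64(0.082)), (np.float64(0.02), np.float64(0.096)), (np.float64(0.04), np.float64(0.11)), (np.float64(0.06), np.float64(0.124)), (np.float64(0.08), np.float64(0.138)), (np.float64(0.1), np.float64(0.154)), (np.float64(0.12), np.float64(0.159))]
```

View pics/m5.png

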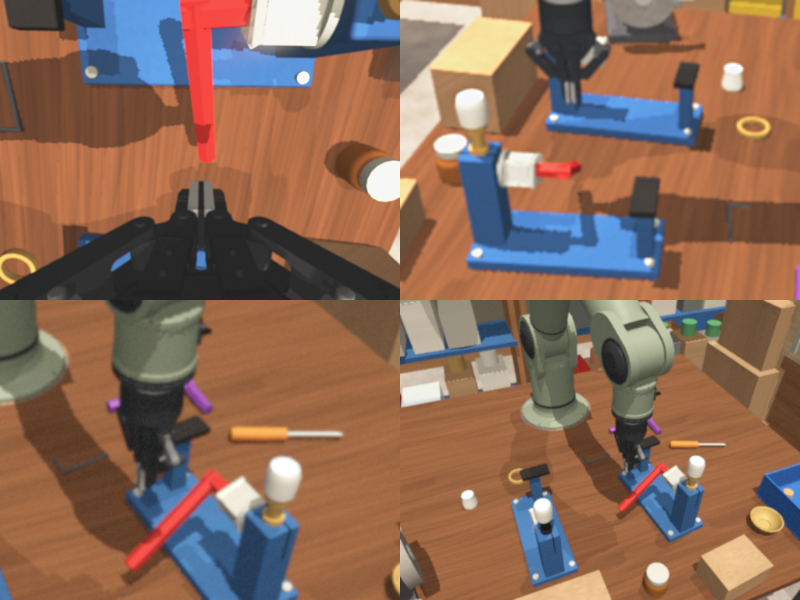

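```bash
python3 -c "
from workcell import bot
print(bot.job_done())"
```

```text
the job is handed in; nothing more can be done
None
```

The red hex key is now in the brass stand's clamp screw by its short arm, the long arm points to the robot's right, and the screw is turned to its stop. I handed the job in at about 24.6 s on the robot's clock. No verdict was reported.

**What I did:** I drew the key out, lifted it clear and turned it 90° clockwise. I then put the short arm about 44 mm into the 46 mm socket, let go, and pressed the long arm down with shut fingers.

**Last checks:**
- **Screw at its stop:** resistance ran at about 8 N, then climbed to 19 N with the lever at about 37–38°.
- **Key after release:** the lever rests about 35° down. It sagged 13.5° before pressing, so the difference of about 22° fits the screw's 0.35 rad (20°) travel. The key had not slid out of the socket.
- **Robot clear:** the force reads zero and the fingers are well above the key.
- **Other stand:** I never went near the black-tube stand, and it looks unmoved in the last picture.

**What disagreed:** the fingertips really sit about 30 mm higher than the reported TCP. Because of that, my first grip closed on top of the bar with a light 6 N touch and moved nothing. I measured the offset with all three cameras and corrected for it in every later move.

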